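# Hold the service key switch at its third click

### The job

The air unit's flow has to be checked at its third speed. Take the service key with the rectangular framed bow out of the key rack, push it fully home in the key switch on the grey box, turn it clockwise by three clicks, to the third stop and no further, and hold it there against its return spring. Finish while still gripping the turned key, fully home, at the third stop; leave the other two keys and everything else on the bench as they are.

Things in the scene. Friction and masses are not known exactly. Their poses are not given: they have to be found in the camera images.
- key_bow (a point): Centre of the bow of the service key, on its axis: 52 mm above the blade's tip, 30 mm above the collar's underside. The key is plain steel, 68 mm high, about 0.13 kg, upright in one of the rack's three holes. The flat bow is 36 mm wide, 10 mm thick and 32 mm high, a frame with a window. z points up the key, x along the width of bow and blade, y across their thickness.
- key_collar (a point): The same key, same axes: the point on its axis in the plane of the collar's underside. Above it a round collar 24 mm across, 6 mm thick, and a neck 14 mm across, 8 mm high, up to the bow; below it the flat blade 16 x 5 mm, 22 mm long, its last 5 mm stepped down to 12.5 x 2.6 mm. It fits either way round. Fully home, the collar lies on the lock plug and this point meets the keyway's.
- keyway (a point): Mouth of the keyway: centre of the top face of the round steel lock plug (31 mm across), which stands 28 mm above the cover of the grey box, 103 mm above the bench. The keyway is a slot 17 x 6 mm, 25 mm deep, with a 45 degree lead-in 2.5 mm wide all round. x lies along the slot, z up; the axes turn with the plug.
- barrel (a joint): Angle of the lock plug, rad: 0 is off, where it rests; grows clockwise from above. Clicks every 24 degrees: stops at 0.419, 0.838, 1.257 (the third), 1.676, 2.094 (end). Let go, its spring drives it back to off from anywhere. Turned slowly, it resists with about 0.15 N m just after a stop, falling steadily to 0.05 just before the next; this leap is the click. Key play in slot and grip: 5 degrees.
- station: The grey key-switch box bolted to the bench, 190 x 180 mm, 75 mm high. Origin at the centre of its underside; the lock's axis is 30 mm from there along -x. A bezel ring 47 mm across and 9 mm high surrounds the lock on the cover; white marks around it show off (wide mark) and five stops. A round gauge and two pilot lamps, up to 16 mm high, sit behind the lock, beyond 60 mm from its axis along +x.
- tee_mid (a point): Another key in the rack, to be left: dark, with a cross-bar handle 52 mm long and 12 mm thick; same collar and hole. Point on its axis 52 mm above its tip.
- round_mid (a point): Another key in the rack, to be left: a round black knob 30 mm across; same collar and hole. Point on its axis 50 mm above its tip.
- rack: The key rack fixed to the bench: a grey plastic block 62 x 214 mm, 45 mm high, three holes 19 mm across at its middle and 70 mm to either side along its y axis; the keys' collars rest on its top, which lies 45 mm above the bench. Origin at the centre of its underside. Which key stands in which hole varies.
- tape_mid (a point): A roll of tape lying flat, 84 mm across and 24 mm high; its centre. Bystander.
- sanitizer_mid (a point): A pump bottle, 68 mm across and 187 mm high; point on its axis 90 mm up. Bystander.
- dish_mid (a point): A steel instrument dish 93 x 173 mm, 32 mm high; its centre. Bystander.
- thermometer_mid (a point): A pistol-shaped forehead thermometer lying on its side, body 105 x 36 mm, 40 mm high; the middle of its body. Bystander.
- cup_mid (a point): A lidded clear specimen cup 65 mm across, 69 mm high; its middle. Bystander.
- jar_mid (a point): A small lidded clear specimen jar 44 mm across, 51 mm high, standing between key box and rack; its middle. Bystander.
Things that resemble listed ones, but are neither listed nor needed, are in the scene too. Leave any blue or yellow look-alike of the part that bears key_bow alone.

How it is judged:
By the outcome, as a careful person would: the job done as asked, in the order asked, and still so for the second after the job is handed in, while the arm keeps its last pose, push and grip.
It also fails if it takes over 64 s, if anything falls off the work surface, if the arm or the gripper's body presses on something with over 40 N, if the wrist force passes 120 N, or if a joint passes its speed limit or range.

### The arm

A 7-joint arm with a two-finger parallel gripper is mounted at the origin on the work surface. World frame = base frame: x ahead of the robot, y to its left, z up, the work surface at z = 0. Lengths are in m, angles in rad, forces in N, time in s.
With the tool pointing down it reaches from about 0.425 to 0.875 m from the base axis. Payload 8.4 kg.
Tool frame: the origin (TCP) lies midway between the tips of the shut fingers; the grasp point (between the pads) lies 19 mm behind it (bot.pinch_z is the distance from the TCP to the grasp point, in m); y points along the fingers, x is the direction in which the jaws open and shut, and the axes are right-handed (so a half turn about y gives the same grasp; the last joint's range is limited). The gripper opens to 87 mm and grips with 3 to 60 N. Pads are 19 mm wide; open, the fingers measure 117 mm over their backs; the gripper's body (75 mm by 190 mm) begins 51 mm behind the grasp point.
Start: joints at [-1.414, 0.333, 0.04, 1.465, -0.013, 1.343, -0.059], TCP at [0.164, 0.629, 0.223] pointing down, gripper open.
Joint ranges: [-2.58, 2.58], [-0.38, 2.09], [-1.3, 1.39], [0.25, 2.4], [-1.5, 4.64], [0.08, 2.09], [-2.65, 2.65]. Speed limits (rad/s): [2.22, 2.22, 2.79, 2.79, 3.14, 3.14, 3.14].

### API

Orientations are given as a unit quaternion [x, y, z, w].
In Python, from cell import bot, solver, optics gives the robot as it stands. The module is installed in compiled form; this text tells all that it offers. Calls block until the motion is done:
- bot.goto(position, orientation): joint-space move of the TCP to a pose.
- bot.move_straight(position, orientation=None, speed=0.15, stop_force=None): straight line of the TCP; orientation=None keeps the orientation; speed is the mean speed in m/s. With stop_force (N) it stops when the force on the tool has changed by that much, and returns True; else False.
- bot.movej(angles): joint-space move.
- bot.move_gripper(opening, force=None): finger opening in m; force is the grip in N (None keeps the last); returns when the fingers have stopped.
- bot.hold(seconds).
- solver.inverse_kinematics(position, orientation): joint angles nearest the present ones, or None.
- bot.read_state(): the state.
- optics.capture(name): name is "scene" or "top" or "wrist"; returns a dict with "color" (400x640x3 uint8, red, green, blue), "range_z" (400x640 float32, m along the optical axis (not along the pixel's ray), 0 where there is no reading), "intrinsics" (3x3 intrinsics, pixels), "k1" (the pictures are not rectified: a ray, as slopes to the right and down, at radius r is drawn at 1 + k1 r^2 times it, then the intrinsics apply), "extrinsics" (4x4, takes a point from world to camera coordinates). Camera axes: x right, y up, looking along -z (the intrinsics and any distortion apply to the point x, -y, -z); pixel columns grow to the right and rows downward; lengths in m; the calibration is good to about 2 mm. A picture is of the moment at which its call begins.
A pose or a line that the arm cannot do raises bot.MotionError and nothing moves.
- bot.finish_job(): hands the job in, once; it reports no verdict.
The state is a dict: "time_s": time; "joints": joint angles; "joint_vel": joint speeds; "joint_torque": joint torques, N m; "tool_pos": TCP position; "ee_rot": TCP orientation; "force": force on the tool from outside, world axes, zero at the start; "torque": the same for the moment, N m; "width": finger opening in m.
Only numpy, scipy, OpenCV 4.12 (cv2) and the standard library are available. Lean on these libraries where they do the work, as an engineer would, in place of code of your own. Each camera call takes 0.05 s, during which the arm holds its last target. There are 200 camera calls.

## Working session

There is one attempt and no reset: what is moved stays moved. The work goes in short steps, each a Python script; the robot and the scene stay as the last script left them, time stands still between calls to the robot, and variables do not carry over. Pictures are saved under pics/ and viewed, on a budget of 10 in all, crops included, one or two more only if the job needs it, and the job is handed in when it is done.

```bash
mkdir -p pics; cat > h.py <<'E'
import numpy as np, cv2
from cell import bot, solver, optics
def rays(c,uv):
    K=np.array(c["intrinsics"]);uv=np.atleast_2d(uv).astype(float)
    d=np.stack([(uv[:,0]-K[0,2])/K[0,0],(uv[:,1]-K[1,2])/K[1,1]],1)
    s=d.copy()
    for _ in range(20): s=d/(1+c["k1"]*(s**2).sum(1,keepdims=True))
    return s
def world(c,uv,depth):
    s=rays(c,uv);z=np.asarray(depth).reshape(-1,1)
    p=np.hstack([s*z,z])*[1,-1,-1]
    E=np.array(c["extrinsics"]);return (p-E[:3,3])@E[:3,:3]
def onplane(c,uv,h):
    a=world(c,uv,np.ones(len(np.atleast_2d(uv))));E=np.array(c["extrinsics"]);o=-E[:3,:3].T@E[:3,3]
    return o+(a-o)*((h-o[2])/(a[:,2]-o[2]))[:,None]
def cloud(c):
    v,u=np.mgrid[:400,:640];return world(c,np.stack([u.ravel(),v.ravel()],1),c["range_z"].ravel()).reshape(400,640,3)
def save(c,n,f=1,box=None):
    im=c["color"][:,:,::-1]
    if box: im=im[box[1]:box[3],box[0]:box[2]]
    cv2.imwrite("pics/"+n+".png",cv2.resize(im,None,fx=f,fy=f,interpolation=cv2.INTER_CUBIC))
def down(yaw):  # tool z down, tool x along world yaw
    from scipy.spatial.transform import Rotation as R
    x=np.array([np.cos(yaw),np.sin(yaw),0]);z=np.array([0,0,-1.]);return R.from_matrix(np.stack([x,np.cross(z,x),z],1)).as_quat()
E
python3 - <<'E'
from h import *
import pickle
for n in("top","scene"):
    c=optics.capture(n);pickle.dump(c,open(n+".pkl","wb"));save(c,n,1.25)
    E=np.array(c["extrinsics"]);print(n,-E[:3,:3].T@E[:3,3],c["intrinsics"],c["k1"])
s=bot.read_state();print(s,bot.pinch_z)
E
```

```text
top [ 0.51087137 -0.0014045   1.24148493] [[378.33896335   0.         311.62930643]
 [  0.         378.33896335 200.5697041 ]
 [  0.           0.           1.        ]] 0.027910127023784304
scene [1.06009385 0.429437   0.8827041 ] [[390.63173614   0.         316.50300082]
 [  0.         390.63173614 204.90960509]
 [  0.           0.           1.        ]] 0.0077834793204961585
{'time_s': 0.1, 'joints': array([-1.41416632,  0.33385818,  0.03983244,  1.46617421, -0.01341011,
        1.34330492, -0.05848914]), 'joint_vel': array([-0.00074417, -0.00215526,  0.00110806, -0.00029014,  0.00109471,
       -0.00045448,  0.00091244]), 'joint_torque': array([ 3.90751753e-03, -6.57805681e+01,  1.33979313e+00, -4.04701638e+01,
       -5.96688688e-02,  4.08961822e-02,  4.75547256e-05]), 'tool_pos': array([0.16437088, 0.62843443, 0.22174027]), 'ee_rot': array([ 0.56003171,  0.43174355, -0.43253753, -0.55935076]), 'force': array([-0.23501908,  0.08152435, -0.09082637]), 'torque': array([-0.04789053,  0.02546648, -0.03058387]), 'width': 0.08704958957315433} 0.0187
```

View pics/top.png

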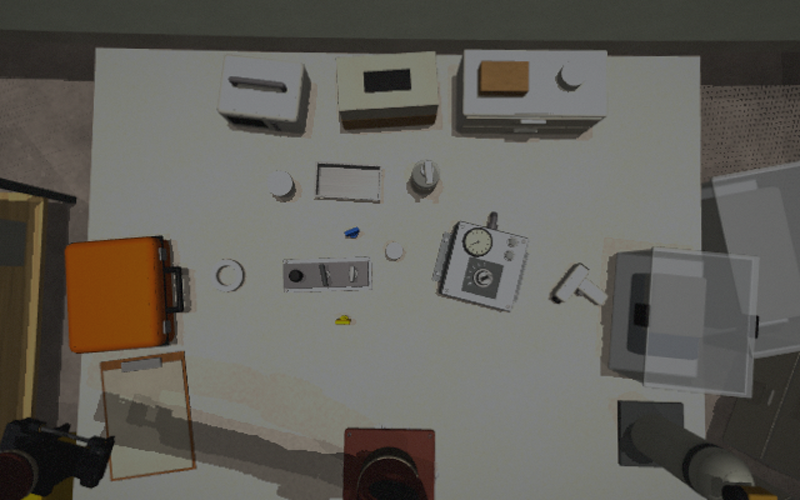

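View pics/scene.png

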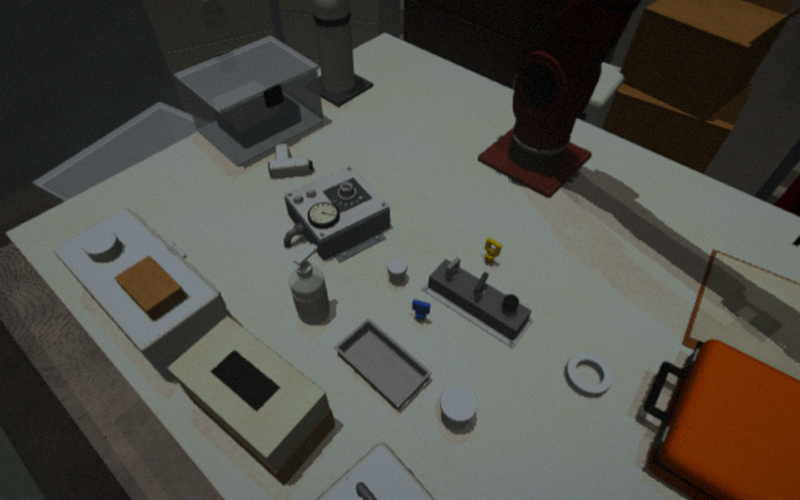

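The top view shows the rack at about (327,274) px. The round knob is at (296,275), the tee at (324,274) and the framed service key at (352,273). The lock plug is at (483,278). I'll use the depth data for coarse positions and then look closer with the wrist camera.

```bash
python3 - <<'E'
from h import *
import pickle
c=pickle.load(open("top.pkl","rb"));P=cloud(c)
for n,(u,v),h in(("key",(352,273),.090),("tee",(324,274),.09),("round",(296,275),.09),("lock",(483,278),.103)):
    u,v=u/1.25,v/1.25
    print(n,onplane(c,[u,v],h).round(3),P[int(v)-3:int(v)+4,int(u)-3:int(u)+4,2].round(3).tolist() if n in("key","lock") else "")
# rack top pixels
m=(abs(P[...,2]-.045)<.006)&(abs(P[...,0]-.57)<.1)&(P[...,1]>-.0)&(P[...,1]<.3)
q=P[m][:,:2].astype(np.float32);print(len(q),cv2.minAreaRect(q))
m=(abs(P[...,2]-.075)<.006)&(abs(P[...,0]-.57)<.2)&(P[...,1]<-.05)&(P[...,1]>-.45)
q=P[m][:,:2].astype(np.float32);print(len(q),cv2.minAreaRect(q))
print(c["range_z"][100:300:40,100:500:80])
c=pickle.load(open("scene.pkl","rb"));E=np.array(c["extrinsics"])
for p,h in(((346,190),.103),((452,268),.09),((481,285),.09)):print(onplane(c,np.array(p)/1.25,h))
E
```

```text
key [[0.511 0.099 0.09 ]] [[0.044, 0.046, 0.087, 0.091, 0.09, 0.077, 0.048], [0.05, 0.044, 0.094, 0.089, 0.096, 0.074, 0.055], [0.046, 0.052, 0.095, 0.092, 0.091, 0.068, 0.053], [0.048, 0.05, 0.096, 0.094, 0.091, 0.074, 0.054], [0.047, 0.052, 0.092, 0.088, 0.091, 0.065, 0.05], [0.047, 0.049, 0.089, 0.09, 0.087, 0.069, 1.241], [0.047, 0.046, 0.092, 0.094, 0.092, 0.061, 0.052]]
tee [[0.508 0.167 0.09 ]] 
round [[0.504 0.236 0.09 ]] 
lock [[ 0.505 -0.216  0.103]] [[0.104, 0.105, 0.103, 0.103, 0.1, 0.104, 0.102], [0.104, 0.102, 0.1, 0.099, 0.105, 0.101, 0.104], [0.108, 0.102, 0.102, 0.099, 0.081, 0.082, 0.091], [0.107, 0.096, 0.078, 0.078, 0.076, 0.079, 0.091], [0.103, 0.1, 0.078, 0.084, 0.1, 0.098, 0.103], [0.11, 0.104, 0.102, 0.105, 0.106, 0.104, 0.102], [0.105, 0.102, 0.103, 0.101, 0.102, 0.103, 0.104]]
1119 ((0.548101007938385, 0.14053975045681), (0.13967929780483246, 0.2804534435272217), 2.9398906230926514)
2704 ((0.58050936460495, -0.17000402510166168), (0.30201074481010437, 0.24786868691444397), 76.14827728271484)
[[1.2616425 1.2633779 1.2599756 1.2560834 1.1747857]
 [1.2543029 1.256398  1.2544702 1.0633463 1.2493181]
 [1.2536736 1.2522273 1.2445327 1.239371  1.2444212]
 [1.1465707 1.2431737 1.1577994 1.2384201 1.2398008]
 [1.1395222 1.2302052 1.2336799 1.2289411 1.231018 ]]
[[ 0.51937604 -0.20669756  0.103     ]]
[[0.52651894 0.10902198 0.09      ]]
[[0.52163269 0.17824125 0.09      ]]
```

```bash
python3 - <<'E'
from h import *
import pickle
from scipy.spatial.transform import Rotation as R
print(R.from_quat(bot.read_state()["ee_rot"]).as_matrix().round(2))
for yaw in np.radians([-100,-80,80,100]):
    for p in([.51,.10,.30],[.505,-.215,.30]):
        print(np.degrees(yaw),p,solver.inverse_kinematics(p,down(yaw)))
for n,p,yaw in(("wk",[.49,.10,.27],np.pi/2),("wl",[.485,-.215,.28],np.pi/2)):
    q=[solver.inverse_kinematics(p,down(y)) for y in(yaw,yaw-np.pi)]
    j=bot.read_state()["joints"]
    q=min([a for a in q if a is not None],key=lambda a:abs(np.array(a)[6]))
    bot.movej(q);bot.hold(.3)
    c=optics.capture("wrist");pickle.dump(c,open(n+".pkl","wb"));save(c,n,1.25)
    E=np.array(c["extrinsics"]);print(n,-E[:3,:3].T@E[:3,3],E[:3,:3].round(2).tolist(),bot.read_state()["tool_pos"],q,bot.read_state()["time_s"])
E
```

```text
[[ 0.25 -0.   -0.97]
 [ 0.97 -0.    0.25]
 [-0.   -1.   -0.  ]]
-100.0 [0.51, 0.1, 0.3] None
-100.0 [0.505, -0.215, 0.3] None
-80.0 [0.51, 0.1, 0.3] None
-80.0 [0.505, -0.215, 0.3] None
80.0 [0.51, 0.1, 0.3] None
80.0 [0.505, -0.215, 0.3] None
100.0 [0.51, 0.1, 0.3] None
100.0 [0.505, -0.215, 0.3] NoneTraceback (most recent call last):
  File "<stdin>", line 11, in <module>
ValueError: min() iterable argument is empty
```

The tool's y axis is the approach direction, as the text says, so my helper was wrong. I'm fixing it.

```bash
sed -i 's/x=np.array(\[np.cos(yaw),np.sin(yaw),0\]);z=.*/x=np.array([np.cos(yaw),np.sin(yaw),0]);y=np.array([0,0,-1.]);return R.from_matrix(np.stack([x,y,np.cross(x,y)],1)).as_quat()/' h.py
python3 - <<'E'
from h import *
import pickle
for n,p in(("wk",[.49,.10,.27]),("wl",[.485,-.215,.28])):
    q=[(d,solver.inverse_kinematics(p,down(np.radians(d)))) for d in(90,-90)]
    print([(d,None if a is None else a[6]) for d,a in q])
    q=min([a for d,a in q if a is not None],key=lambda a:abs(np.array(a)[6]))
    bot.movej(q);bot.hold(.3)
    c=optics.capture("wrist");pickle.dump(c,open(n+".pkl","wb"));save(c,n,1.25)
    E=np.array(c["extrinsics"]);print(n,-E[:3,:3].T@E[:3,3],E[:3,:3].round(2).tolist(),bot.read_state()["tool_pos"],q,bot.read_state()["time_s"])
E
```

```text
[(90, np.float64(1.2756162460615883)), (-90, np.float64(-1.867153012893034))]
wk [0.40829885 0.10033051 0.4326324 ] [[-0.0, 1.0, -0.0], [-0.96, -0.0, -0.29], [-0.29, 0.0, 0.96]] [0.48999132 0.10020744 0.26997623] [-0.9002377  -0.02304308  0.60762598  1.77340601  0.01338004  1.3871223
  1.27561625] 2.675
[(90, np.float64(1.9772952905579946)), (-90, np.float64(-1.1402090960977176))]
wl [ 0.5652682  -0.2147603   0.44266205] [[0.0, -1.0, 0.0], [0.96, 0.0, -0.29], [0.29, 0.0, 0.96]] [ 0.48503856 -0.21490266  0.27999606] [-0.79590723  0.08120648  1.21491397  1.70744464 -0.07715159  1.40628148
 -1.1402091 ] 5.1
```

View pics/wk.png

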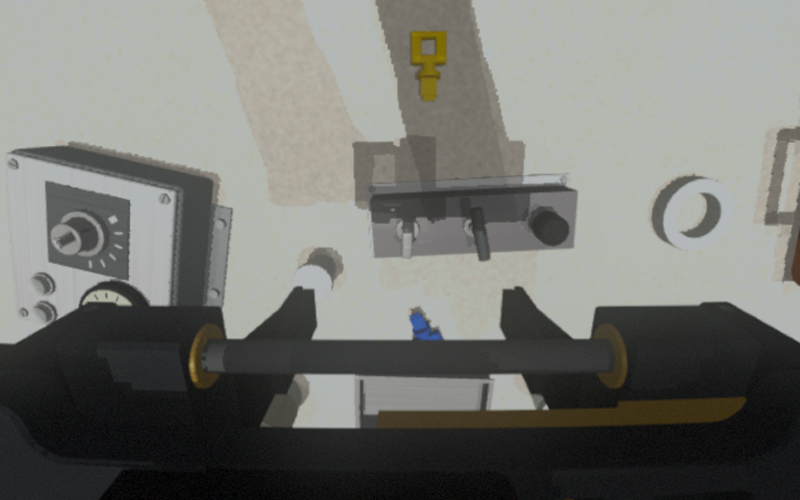

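View pics/wl.png

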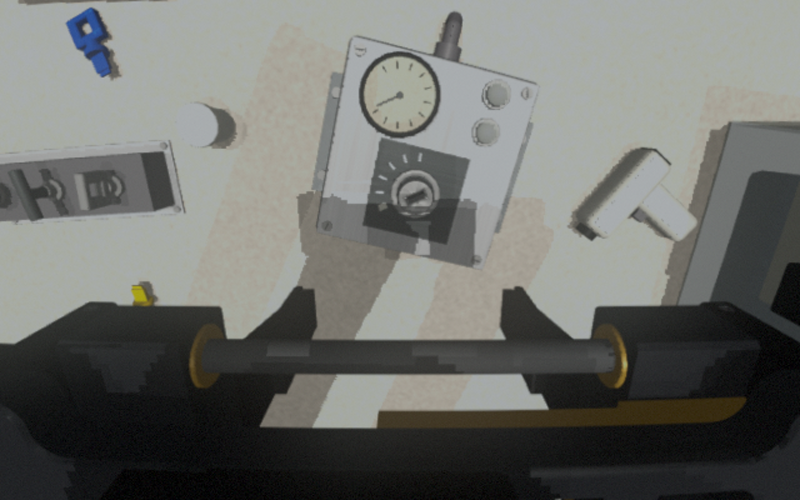

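The key bow is at about (407,235) px in wk, and the plug slot at about (415,195) px in wl. I'll get both numerically from the depth.

```bash
python3 - <<'E'
from h import *
import pickle
for n in("wk","wl"):
    c=pickle.load(open(n+".pkl","rb"));P=cloud(c);z=P[...,2]
    m=(abs(P[...,0]-.51)<.035)&(abs(P[...,1]-.10)<.025)
    k=m&(z>.082)&(z<.1);q=P[k];print(n,"keytop",len(q),q.mean(0) if len(q) else "",cv2.minAreaRect(q[:,:2].astype(np.float32)) if len(q) else "",np.median(z[k]) if len(q) else "")
    m=(abs(P[...,0]-.505)<.035)&(abs(P[...,1]+.215)<.035)
    k=m&(z>.098)&(z<.112);q=P[k];print("plug",len(q),q.mean(0),np.median(z[k]),cv2.minEnclosingCircle(q[:,:2].astype(np.float32)))
    ctr=np.array(cv2.minEnclosingCircle(q[:,:2].astype(np.float32))[0])
    s=(np.hypot(P[...,0]-ctr[0],P[...,1]-ctr[1])<.011)&(z<.095)
    uv=np.argwhere(s);print("slot px",len(uv),uv.mean(0) if len(uv) else "",P[s].mean(0))
    if len(uv)>5:
        w=onplane(c,uv[:,::-1],.103)[:,:2];print(cv2.minAreaRect(w.astype(np.float32)),np.degrees(np.arctan2(*np.linalg.svd(w-w.mean(0))[2][0][::-1])))
c=pickle.load(open("wk.pkl","rb"));a=cv2.resize(c["color"][150:220,290:370,::-1],(400,350),interpolation=cv2.INTER_CUBIC)
c=pickle.load(open("wl.pkl","rb"));b=cv2.resize(c["color"][121:191,292:372,::-1],(400,350),interpolation=cv2.INTER_CUBIC)
cv2.imwrite("pics/crop1.png",np.hstack([a,b]))
E
```

```text
wk keytop 263 [0.50793283 0.09929761 0.09098786] ((0.5088541507720947, 0.09925611317157745), (0.009810419753193855, 0.03494967147707939), 87.3242416381836) 0.09122685990733297
plug 515 [ 0.5041176  -0.21901927  0.10273142] 0.10307655638575255 ((0.5032452940940857, -0.2195216864347458), 0.017448898404836655)
slot px 19 [189.42105263  55.89473684] [ 0.50624604 -0.2286059   0.0898945 ]
((0.5031760334968567, -0.21656328439712524), (0.0054715946316719055, 0.010183277539908886), 23.54969024658203) -70.74931851275862
wl keytop 364 [0.51031099 0.09649013 0.08935118] ((0.509589433670044, 0.09785640984773636), (0.012309839949011803, 0.0363960824906826), 88.67112731933594) 0.09047273002523823
plug 538 [ 0.5050243  -0.22161575  0.10315442] 0.103339836547887 ((0.5042302012443542, -0.2207726538181305), 0.016562508419156075)
slot px 65 [157.27692308 331.95384615] [ 0.5021696  -0.22174926  0.08444127]
((0.5055199265480042, -0.22152023017406464), (0.00505715049803257, 0.01612057350575924), 24.289554595947266) 112.78915046052036
```

View pics/crop1.png

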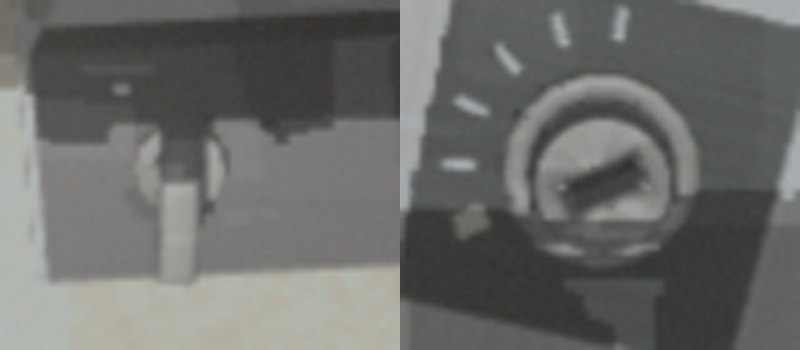

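The crop shows the slot in line with the wide off mark, at a yaw of about 113°. It's centred near (0.505, -0.2215). The key is at (0.509, 0.0985) with its bow width at about -2°. I'll grip across the 36 mm width, so the window doesn't matter and the neighbours stay clear.

```bash
python3 - <<'E'
from h import *
import pickle
r=np.radians
kx,ky=.5093,.0986
q=solver.inverse_kinematics([kx,ky,.16],down(r(-2)));print(q)
print("alt",solver.inverse_kinematics([.505,-.2215,.2],down(r(-66.5))),solver.inverse_kinematics([.505,-.2215,.12],down(r(-138.5))))
bot.move_gripper(.058)
bot.goto([kx,ky,.15],down(r(-2)))
print("hit",bot.move_straight([kx,ky,.0565],speed=.08,stop_force=10))
bot.move_gripper(0.0,60);s=bot.read_state();print(s["width"],s["force"],s["tool_pos"])
if abs(s["width"]-.036)<.004:
    print("hit",bot.move_straight([kx,ky,.20],speed=.08,stop_force=30))
    bot.goto([.505,-.2215,.20],down(r(-66.5)));bot.hold(.3)
    c=optics.capture("wrist");pickle.dump(c,open("w2.pkl","wb"));save(c,"w2",1.25)
s=bot.read_state();print(s)
E
```

```text
[-1.39332689  0.24456795  1.28276417  1.90560194 -0.25414031  1.17691951
 -0.05444311]
alt [-0.6517993   0.26119621  1.16155965  1.77926426 -0.25101819  1.26560949
 -0.5867317 ] [-0.63316174  0.42127068  1.19898814  1.87423875 -0.43193304  1.14345109
 -1.69469287]
hit False
0.03532396004952735 [ 0.35741058 -0.17646331  1.20604816] [0.50940572 0.09871091 0.05661326]
hit False
{'time_s': 12.55, 'joints': array([-0.69604819,  0.29420877,  1.2315762 ,  1.78024855, -0.2902082 ,
        1.27307993, -0.55030568]), 'joint_vel': array([ 0.00496533, -0.00045585,  0.00159545,  0.00059949,  0.00021964,
       -0.00153505,  0.0016087 ]), 'joint_torque': array([-1.48120788e-01, -3.09752119e+01,  1.14338690e+01, -3.86794496e+01,
       -7.68971932e-02, -3.38581260e-03,  3.19778970e-03]), 'tool_pos': array([ 0.50529222, -0.22081808,  0.20000762]), 'ee_rot': array([-0.59158455,  0.38728779, -0.38726368,  0.59166098]), 'force': array([-0.55092417,  0.3087901 , -0.73864551]), 'torque': array([-0.08343677,  0.1536686 , -0.00397778]), 'width': 0.03549869861570996}
```

View pics/w2.png

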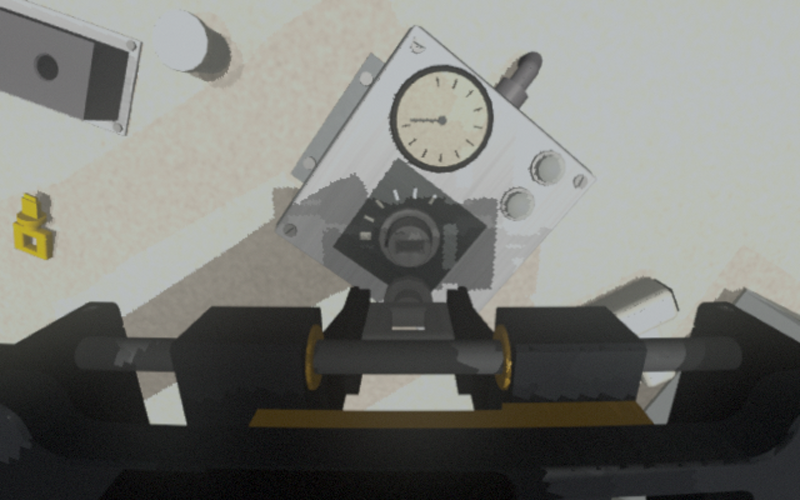

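The key is held and the slot is horizontal in the image, so the yaw matches. The slot is near (410,243) px and the collar near (408,290). I'll compare the two in this same picture.

```bash
python3 - <<'E'
from h import *
import pickle
c=pickle.load(open("w2.pkl","rb"));P=cloud(c);z=P[...,2]
t=np.array([.5053,-.2208]);a=np.radians(-66.5);X=np.array([np.cos(a),np.sin(a)]);Y=np.array([-X[1],X[0]])
L=np.stack([(P[...,:2]-t)@X,(P[...,:2]-t)@Y],-1)
m=(np.hypot(L[...,0],L[...,1])<.025)&(z>.097)&(z<.110);q=L[m];print("plug",len(q),q.mean(0),q.min(0),q.max(0),cv2.minEnclosingCircle(q.astype(np.float32)))
s=(np.hypot(L[...,0],L[...,1])<.011)&(z<.094)&(z>.06);uv=np.argwhere(s);print("slot",len(uv),uv.min(0),uv.max(0))
if len(uv):
    w=onplane(c,uv[:,::-1],.103)[:,:2]-t;w=np.stack([w@X,w@Y],1);print(w.mean(0),w.min(0),w.max(0),cv2.minAreaRect(w.astype(np.float32)))
m=(np.hypot(L[...,0],L[...,1])<.03)&(z>.19)&(z<.198);q=L[m];print("collar",len(q),q.mean(0),q.min(0),q.max(0),np.median(z[m]))
m=(abs(L[...,0])<.03)&(abs(L[...,1])<.02)&(z>.198)&(z<.25);q=np.c_[L[m],z[m]];print("bow",q.min(0),q.max(0))
save(c,"crop2",8,(280,165,375,240))
E
```

```text
plug 868 [3.78404054e-04 8.74993088e-05] [-0.01684443 -0.01652995] [0.01547789 0.0147693 ] ((-0.00047193054342642426, -0.0007023635553196073), 0.01651255041360855)
slot 77 [193 318] [197 336]
[0.00023515 0.00072837] [-0.00772017 -0.00098853] [0.00828995 0.00273803] ((0.00028147175908088684, 0.0008829430444166064), (0.01601015217602253, 0.0037134906742721796), 0.10540112853050232)
collar 514 [-0.00034779  0.00646184] [-0.01214073 -0.00030513] [0.01155711 0.01208638] 0.1947789835577593
bow [-0.02984846 -0.01259839  0.19802875] [0.02981378 0.01199091 0.24999586]
```

View pics/crop2.png

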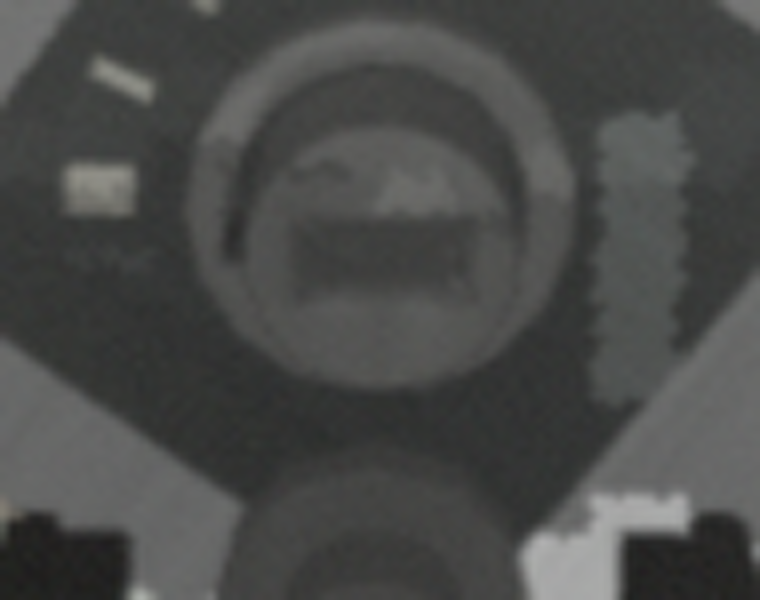

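The collar is at (-0.3, 0.1) mm and the slot at (+0.3, about 0.3) mm in tool axes. That offset is inside the lead-in, so I'll insert with the force guard on.

```bash
python3 - <<'E'
from h import *
r=np.radians;a=r(-66.5);X=np.array([np.cos(a),np.sin(a)]);Y=np.array([-X[1],X[0]])
p=np.array([.5053,-.2208])+.0006*X+.0003*Y;o=down(a)
def rep(t):
    s=bot.read_state();print(t,s["tool_pos"].round(4),s["force"].round(2),s["torque"].round(3),s["width"].round(4),s["time_s"])
bot.move_straight([*p,.142],o,speed=.08);bot.hold(.3);rep("pre")
print(bot.move_straight([*p,.118],o,speed=.02,stop_force=12));rep("in")
if bot.read_state()["tool_pos"][2]<.1195:
    print(bot.move_straight([*p,.112],o,speed=.01,stop_force=12));rep("home")
E
```

```text
Traceback (most recent call last):
AttributeError: 'float' object has no attribute 'round'
```

```bash
cat >> h.py <<'E'
def rep(t):
    s=bot.read_state();print(t,s["tool_pos"].round(4),s["force"].round(2),s["torque"].round(3),round(float(s["width"]),4),round(s["time_s"],2))
A=np.radians(-66.5);X=np.array([np.cos(A),np.sin(A)]);Y=np.array([-X[1],X[0]])
p=np.array([.5053,-.2208])+.0006*X+.0003*Y
E
python3 - <<'E'
from h import *
o=down(A);rep("pre")
print(bot.move_straight([*p,.118],o,speed=.02,stop_force=12));rep("in")
if bot.read_state()["tool_pos"][2]<.1195:
    print(bot.move_straight([*p,.112],o,speed=.01,stop_force=12));rep("home")
E
```

```text
pre [ 0.506  -0.2212  0.1423] [ 0.5   0.3  -2.25] [-0.081  0.117 -0.038] 0.0351 13.72
False
in [ 0.5058 -0.2213  0.1181] [-0.63  0.12 -1.8 ] [-0.189  0.341 -0.013] 0.0355 15.07
True
home [ 0.5058 -0.2214  0.1145] [-0.87  0.69  6.98] [0.169 0.554 0.014] 0.0353 15.52
```

The key is home: contact came at TCP z 0.1145, against 0.1143 expected. Next I'll turn clockwise on joint 7 in small steps, keeping light down-pressure and logging the moment.

```bash
cat >> h.py <<'E'
from scipy.spatial.transform import Rotation as R
def yaw():
    x=R.from_quat(bot.read_state()["ee_rot"]).as_matrix()[:,0];return np.degrees(np.arctan2(x[1],x[0]))
def turn(q0,d):  # clockwise degrees from insertion
    q=np.array(q0,float).copy();q[6]-=np.radians(d);bot.movej(q);bot.hold(.1)
    s=bot.read_state();print(d,round(-66.5-yaw(),2),"Tz",round(s["torque"][2],3),"F",s["force"].round(1),"z",round(s["tool_pos"][2],4),"xy",s["tool_pos"][:2].round(4),"t",round(s["time_s"],2))
    return s["torque"][2]
E
python3 - <<'E'
from h import *
q0=solver.inverse_kinematics([*p,.1135],down(A));d=q0-bot.read_state()["joints"];print(d.round(4))
if abs(d).max()<.05:
    np.save("q0.npy",q0)
    for a in(0,4,8,12,16,20,24,27,30,34): turn(q0,a)
E
```

```text
[ 0.0007  0.0011 -0.0013  0.0012 -0.001  -0.0021  0.0005]
0 0.01 Tz -0.025 F [-6.   2.2 14.6] z 0.1145 xy [ 0.506  -0.2214] t 15.87
4 4.01 Tz 0.087 F [-5.2  1.7 13.4] z 0.1145 xy [ 0.5061 -0.2215] t 16.22
8 8.01 Tz 0.067 F [-5.4  1.7 14. ] z 0.1145 xy [ 0.506  -0.2215] t 16.57
12 12.01 Tz 0.133 F [-5.8  2.9 13.2] z 0.1145 xy [ 0.5061 -0.2215] t 16.92
16 16.01 Tz 0.073 F [-5.3  1.6 12.5] z 0.1145 xy [ 0.506  -0.2215] t 17.27
20 20.01 Tz 0.14 F [-6.   2.7 13.8] z 0.1145 xy [ 0.506  -0.2216] t 17.62
24 24.01 Tz 0.055 F [-5.9  1.8 13.5] z 0.1145 xy [ 0.506  -0.2216] t 17.97
27 27.01 Tz 0.022 F [-5.2  2.5 12.6] z 0.1145 xy [ 0.506  -0.2215] t 18.32
30 30.01 Tz 0.087 F [-4.1  2.3 13.6] z 0.1145 xy [ 0.506  -0.2216] t 18.67
34 34.01 Tz 0.063 F [-5.8  1.2 13.4] z 0.1145 xy [ 0.506  -0.2216] t 19.02
```

```bash
cat >> h.py <<'E'
def turn2(q0,d,n=12):
    q=np.array(q0,float).copy();q[6]-=np.radians(d);bot.movej(q);T=[]
    for _ in range(n): bot.hold(.02);T.append(bot.read_state()["torque"][2])
    s=bot.read_state();print(d,"Tz %.3f +- %.3f"%(np.mean(T),np.std(T)/n**.5),"z",round(s["tool_pos"][2],4),"t",round(s["time_s"],2));return np.mean(T)
E
python3 - <<'E'
from h import *
q0=np.load("q0.npy")
for a in(38,42,45,47,49,51,53,55,59,63,66,68,70): turn2(q0,a)
E
```

```text
38 Tz 0.070 +- 0.009 z 0.1145 t 19.47
42 Tz 0.098 +- 0.008 z 0.1145 t 19.92
45 Tz 0.074 +- 0.009 z 0.1145 t 20.37
47 Tz 0.071 +- 0.008 z 0.1145 t 20.82
49 Tz 0.078 +- 0.010 z 0.1145 t 21.27
51 Tz 0.072 +- 0.011 z 0.1145 t 21.72
53 Tz 0.079 +- 0.006 z 0.1145 t 22.17
55 Tz 0.062 +- 0.007 z 0.1145 t 22.62
59 Tz 0.079 +- 0.007 z 0.1145 t 23.07
63 Tz 0.086 +- 0.006 z 0.1145 t 23.52
66 Tz 0.087 +- 0.009 z 0.1145 t 23.97
68 Tz 0.066 +- 0.005 z 0.1145 t 24.42
70 Tz 0.072 +- 0.009 z 0.1145 t 24.87
```

The averaged wrist moment is too coarse to show the clicks. I'll check whether the joint 7 torque is cleaner while stepping on.

```bash
cat >> h.py <<'E'
def turn3(q0,d,n=8):
    q=np.array(q0,float).copy();q[6]-=np.radians(d);bot.movej(q);T=[]
    for _ in range(n):
        bot.hold(.02);s=bot.read_state();T.append([s["torque"][2],s["joint_torque"][6],np.degrees(q[6]-s["joints"][6])])
    T=np.array(T);print(d,"Tz,j7,err",T.mean(0).round(4),T.std(0).round(4),"t",round(s["time_s"],2))
E
python3 - <<'E'
from h import *
q0=np.load("q0.npy")
for a in(71,72,73,74,75): turn3(q0,a)
E
```

```text
71 Tz,j7,err [ 0.0903 -0.0984 -0.0089] [0.0207 0.0187 0.0016] t 25.25
72 Tz,j7,err [ 0.095  -0.0988 -0.0093] [0.0293 0.0187 0.0017] t 25.63
73 Tz,j7,err [ 0.0739 -0.0991 -0.0091] [0.016  0.0187 0.0015] t 26.02
74 Tz,j7,err [ 0.0942 -0.0991 -0.0099] [0.0319 0.0188 0.0016] t 26.4
75 Tz,j7,err [ 0.0911 -0.0994 -0.0103] [0.0167 0.0188 0.0017] t 26.78
```

```bash
python3 - <<'E'
from h import *
q0=np.load("q0.npy")
for a in(75.5,76):
    q=q0.copy();q[6]-=np.radians(a);bot.movej(q)
    T=[]
    for _ in range(10):
        s=bot.read_state();T.append((round(s["time_s"],3),round(s["joint_torque"][6],4),round(s["joint_vel"][6],4)));bot.hold(.005)
    print(a,T)
c=optics.capture("wrist");save(c,"w3",1.25)
E
```

```text
75.5 [(27.033, np.float64(-0.1254), np.float64(0.0013)), (27.042, np.float64(-0.1167), np.float64(0.0007)), (27.05, np.float64(-0.1096), np.float64(0.0015)), (27.058, np.float64(-0.1037), np.float64(0.003)), (27.067, np.float64(-0.0989), np.float64(0.0013)), (27.075, np.float64(-0.095), np.float64(0.0003)), (27.083, np.float64(-0.0919), np.float64(0.0016)), (27.092, np.float64(-0.0894), np.float64(-0.0012)), (27.1, np.float64(-0.0874), np.float64(0.0026)), (27.108, np.float64(-0.086), np.float64(0.0018))]
76 [(27.367, np.float64(-0.1255), np.float64(0.0019)), (27.375, np.float64(-0.1168), np.float64(0.0012)), (27.383, np.float64(-0.1097), np.float64(0.0014)), (27.392, np.float64(-0.1039), np.float64(0.0009)), (27.4, np.float64(-0.0992), np.float64(0.0008)), (27.408, np.float64(-0.0952), np.float64(0.0013)), (27.417, np.float64(-0.0921), np.float64(-0.0003)), (27.425, np.float64(-0.0896), np.float64(-0.0005)), (27.433, np.float64(-0.0876), np.float64(0.0001)), (27.442, np.float64(-0.0861), np.float64(0.0003))]
```

View pics/w3.png

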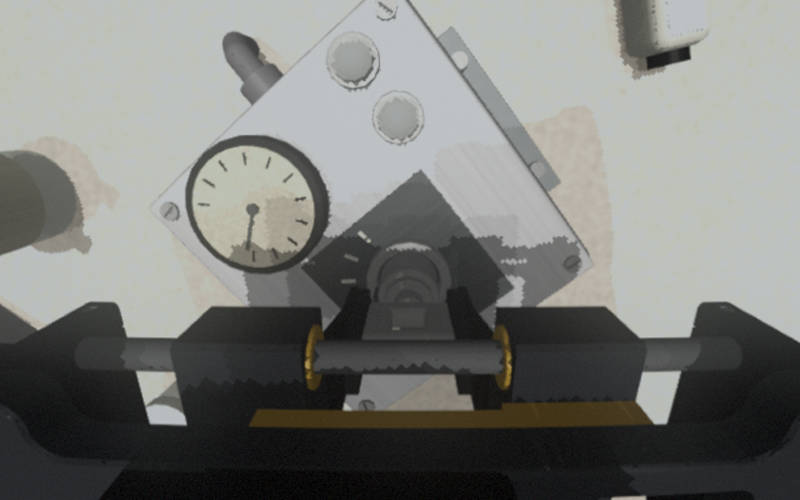

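The key is still gripped square and sits on the plug. The gauge and lamps give no cue. The moment was already up at 4° of tool turn, so the lag is at most about 4–5° (the slot geometry gives 3.6°). A tool turn of 77° therefore puts the plug at about 72–73°. I'll set that and do a final check.

```bash
python3 - <<'E'
from h import *
q0=np.load("q0.npy")
for a in(76.5,77): turn3(q0,a)
bot.hold(.5);rep("final")
save(optics.capture("scene"),"s2",2,(180,110,480,300))
E
```

```text
76.5 Tz,j7,err [ 0.0911 -0.0902 -0.0096] [0.0364 0.0093 0.0013] t 27.88
77 Tz,j7,err [ 0.0812 -0.0903 -0.0103] [0.031  0.0093 0.0013] t 28.27
final [ 0.5058 -0.2213  0.1145] [-7.4   3.78 15.39] [0.625 1.797 0.09 ] 0.0356 28.77
```

View pics/s2.png

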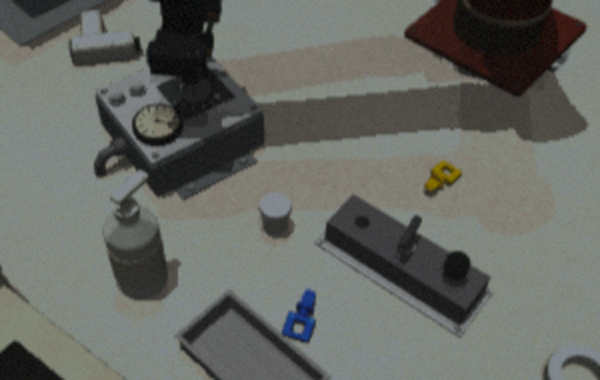

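```bash
python3 - <<'E'
from h import *
bot.finish_job();rep("done")
E
```

```text
the job is handed in; nothing more can be done
the job is handed in; nothing more can be done
```

I handed the job in with the arm still gripping the turned key, fully home, but I could not confirm the third stop directly. That angle is inferred from how far I turned the tool.

- **Grasp and insertion:** I took the framed service key from the rack, gripped across its 36 mm width, and pushed it into the lock. It seated at a tool height of 114.5 mm, against 114.3 mm expected.
- **Turn:** I turned the tool 77° clockwise. That is 72° to the third stop plus an estimated 4–5° of key play.
- **Last checks:** Just before hand-in, the height was unchanged at 114.5 mm and the fingers were 35.6 mm apart on the bow. The down push was about 15 N. A steady return moment of about 0.09 N m showed the spring was still pushing back. The last picture shows the other two keys, the blue and yellow look-alikes and the visible bystanders undisturbed. The clock read 28.8 s.
- **What did not confirm:** The click leaps did not show in the wrist moment or the joint 7 torque. I read these only between steps, and they stayed nearly flat. By my estimate the plug stands at 72–73°. If the actual play was smaller, it could be up to about 5° past the third stop, still well short of the fourth at 96°.

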